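File and brush from the hooks to the bench cups

ROBOT

A 6-joint arm with a two-finger parallel gripper is mounted at the origin on the work surface. World frame = base frame: x ahead of the robot, y to its left, z up, the work surface at z = 0. Lengths are in m, angles in degrees, forces in N, time in s.
With the tool pointing down it reaches from about 0.375 to 0.925 m from the base axis. Payload 5.7 kg.
Tool frame: the origin (TCP) lies midway between the tips of the shut fingers; the grasp point (between the pads) lies 19 mm behind it; z points along the fingers, x is the direction in which the jaws open and shut, and the axes are right-handed (so a half turn about z gives the same grasp; the last joint's range is limited). The gripper opens to 85 mm and grips with 20 to 120 N. Pads are 22 mm wide; open, the fingers measure 114 mm over their backs; the gripper's body (76 mm by 85 mm) begins 54 mm behind the grasp point. The pads swing forward as they close: fully open they stand 13 mm farther back than shut.
Start: joints at [58.665, 20.558, 86.54, -0, 72.909, -6.595], TCP at [0.251, 0.545, 0.191] pointing down, gripper open.
Joint ranges: [-170.27, 170.27], [-57.76, 135], [12.27, 136.19], [-55.21, 235.2], [11.17, 155.16], [-170.74, 170.74]. Speed limits (degrees/s): [136.94, 136.94, 180, 180, 180, 180].

INTERFACE

Orientations are given as [roll, pitch, yaw] about the fixed x, y, z axes, in that order (R = Rz(yaw) Ry(pitch) Rx(roll)).
In Python, from workcell import arm, snapshot, spot_in, landmark_of gives the robot as it stands. The module is installed in compiled form; this text tells all that it offers.
- The arm moves only by the tool send_rows, never from a script. Its argument "plan" is a list of rows, each a list of 3 entries, a list of its own where there are three numbers: the turn, a rotation vector about the world's x, y, z in units of 10 degrees (1.0 is 10 degrees), then the shift along the world's x, y, z in units of 50 mm (1.0 is 50 mm), then the opening, from 0 (shut) to 1 (fully open). In form: [[[wx, wy, wz], [tx, ty, tz], jaw], ...]. A call has 1 to 12 rows; each row is the pose to reach, as a shift and turn from the pose commanded when the call began; what a row does not reach only later rows make up. A row lasts 1/8 s, in which the tool goes at most 62.5 mm and 10.7 degrees, less where a joint would pass 70% of its speed; a pose out of reach is approached as far as the arm can. A call with a gripper value outside its range is refused whole. The fingers move at their own pace and stop on an object; "newtons" is the grip in N (left out, the last holds). Time passes only in rows, so rows that repeat a pose let the fingers close. It gives the time, the measured TCP pose, the force and the opening at its end, in the units of the state.
- arm.state(): the state, without advancing time (a new reading comes with each control period).
- snapshot(name): name is "scene" or "top" or "wrist"; returns a dict with "image" (384x512x3 uint8, red, green, blue), "intrinsics" (3x3 intrinsics, pixels), "pose" (4x4, takes a point from camera to world coordinates). Camera axes: x right, y down, z forward; pixel columns grow to the right and rows downward; lengths in m; the calibration is good to about 2 mm. A picture is of the moment at which its call begins. There is no depth.
- arm.sign_off(): hands the job in, once; it reports no verdict.
Trained networks look in a picture, given as the dict that the camera call returned (one of the last four; its "shot" number tells which), for a name from the list of things; names that differ only in an ending like _2 or _b are one class to them, and where a whole thing is asked for, a point or a joint stands for the part that bears it (a point fixed in the world has none). Each returns a list of dicts, best first, with "p" (0 to 1); they miss things now and then, are a little off and sometimes report something else, mostly with a low value. They report only what shows in the picture. A call takes as long as a camera call. They do not tell look-alikes from the thing itself.
- spot_in(picture, thing): "extent" ([left, top, right, bottom] in pixels, round what is visible of it).
- landmark_of(picture, thing): "location" ([column, row] in pixels: a listed point, or the origin of a listed thing).
The state is a dict: "clock": time; "joint_pos": joint angles; "qvel": joint speeds; "joint_efforts": joint torques, N m; "position": TCP position; "eef_rot": TCP orientation; "contact_force": force on the tool from outside, world axes, zero at the start; "torque": the same for the moment, N m; "opening": opening from 0.0 (shut) to 1.0 (fully open).
Only numpy, scipy, OpenCV 4.12 (cv2) and the standard library are available. Lean on these libraries where they do the work, as an engineer would, in place of code of your own. Each camera call takes 0.05 s, during which the arm holds its last target.

TASK

Before the next key is cut, take the red-handled file and the yellow-handled brush off their hooks and stand each upright, working end down and fully in, in the cup of its own colour. Set them down gently rather than dropping them in. Leave the blue-handled screwdriver hanging where it is, and do not disturb the spray can or the padlock.

Things in the scene. Friction and masses are not known exactly. Their poses are not given: they have to be found in the camera images.
- file: Flat steel file, red handle. Sizes in mm: 175 long, hangs by its eye, working end down: z 0-75 working end, z 75-145 red handle 28 (y) x 20 (x), z 145-175 eye in the same colour, 28 (y) x 12 (x), with a slot along x 18 wide, z 145-169. 120 g. Origin: centre of the working end's tip; z towards the eye. Blade 20 wide along y, 5 thick along x.
- brush: Cleaning brush, yellow handle. Sizes in mm: 175 long, hangs by its eye, working end down: z 0-75 working end, z 75-145 yellow handle 28 (y) x 20 (x), z 145-175 eye in the same colour, 28 (y) x 12 (x), with a slot along x 18 wide, z 145-169. 120 g. Origin: centre of the working end's tip; z towards the eye. Working end up to 16 wide along y, 18 thick along x (brass bristles on the +x side).
- driver: Screwdriver, blue handle, to be left hanging. Sizes in mm: 175 long, hangs by its eye, working end down: z 0-75 working end, z 75-145 blue handle 28 (y) x 20 (x), z 145-175 eye in the same colour, 28 (y) x 12 (x), with a slot along x 18 wide, z 145-169. 120 g. Origin: centre of the working end's tip; z towards the eye. Round shank of 9 diameter.
- rack: Fixed dark steel stand with three like hooks side by side; which tool hangs where varies. Origin: (sizes in mm) on the table under the middle hook's hanging place; hanging places at x 0, y -85, 0, +85. Hooks point to -x, roughly to the robot. Crossbar 12 square, 290 along y, at x 66, height 205, on posts at y +-130; base plate x 28-102, 10 thick.
- hook (a point): Hanging place of the middle hook: on the axis of its rod, 205 mm above the table; axes as the stand's. The rod is 7 mm in diameter, level from x +66 to -18, then rises: its tip's top is 10 above the axis and its end at x -30. A tool comes free when lifted 8 to 15 mm and drawn 40 mm or more towards -x.
- holder: Fixed holder: black base plate 90 (x) by 155 (y) by 5 mm, with two square open cups, red at y +45 and yellow at y -45. Each cup is 42 square outside, 36 square inside, rim 88 above the table, 80 deep inside. Origin: centre of the underside of the plate, on the table. May be turned any way.
- red_cup (a point): Centre of the inner floor of the red cup, 8 mm above the table; axes as the holder's.
- yellow_cup (a point): Centre of the inner floor of the yellow cup, 8 mm above the table; axes as the holder's.
- can: Green spray can standing upright between stand and holder, 54 mm diameter, 120 mm tall, loose. Origin: centre of its underside.
- padlock: Brass padlock lying on its side, loose: body 45 (x) by 50 (y) by 24 mm thick, steel shackle reaching to x +61. Origin: centre of the underside of the body, on the table.
Things that resemble listed ones, but are neither listed nor needed, are in the scene too. There is more than one size of the file; the job needs the smaller. Of the things that look like the driver, the smaller one is meant.

How it is judged:
By the outcome, as a careful person would: the job done as asked, in the order asked, and still so for the second after the job is handed in, with the robot touching nothing.
It also fails if it takes over 70 s, if anything falls off the work surface, if the arm or the gripper's body presses on something with over 40 N, if the wrist force passes 120 N, or if a joint passes its speed limit or range.

## Working session

There is one attempt and no reset: what is moved stays moved. The work goes in short steps, Python scripts to look and compute and a tool call to move; the robot and the scene stay as the last step left them, time stands still between calls to the robot, and variables do not carry over. Pictures are saved under pics/ and viewed, and the job is handed in when it is done.

Besides the shell and the picture viewer there is one more tool, called as name(argument=value, ...) on one line, values as JSON. send_rows: Moves the arm, as the interface text tells. Its arguments: {"type":"object","properties":{"plan":{"type":"array"},"newtons":{"type":"number"}},"required":["plan"]}

```bash
mkdir -p pics; cat > h.py <<'E'
import numpy as np, cv2
from workcell import arm, snapshot, spot_in, landmark_of
def save(p,name,crop=None,scale=1):
    im=p["image"][:,:,::-1].copy()
    if crop: l,t,r,b=crop; im=im[t:b,l:r]
    if scale!=1: im=cv2.resize(im,None,fx=scale,fy=scale,interpolation=cv2.INTER_CUBIC)
    cv2.imwrite("pics/"+name,im)
def ray(p,uv):
    K=np.array(p["intrinsics"]);T=np.array(p["pose"])
    d=T[:3,:3]@np.linalg.solve(K,[uv[0],uv[1],1]); return T[:3,3],d/np.linalg.norm(d)
def onz(p,uv,z):
    o,d=ray(p,uv); return o+d*(z-o[2])/d[2]
def tri(l):
    A=np.zeros((3,3));b=np.zeros(3);R=[]
    for p,uv in l:
        o,d=ray(p,uv);M=np.eye(3)-np.outer(d,d);A+=M;b+=M@o
    x=np.linalg.solve(A,b)
    for p,uv in l:
        o,d=ray(p,uv);R.append(np.linalg.norm(np.cross(x-o,d)))
    return x,R
def proj(p,X):
    T=np.linalg.inv(np.array(p["pose"]));c=T[:3,:3]@np.array(X)+T[:3,3]
    u=np.array(p["intrinsics"])@c; return u[:2]/u[2]
E
cat > a.py <<'E'
from h import *
np.set_printoptions(precision=3,suppress=True)
print(arm.state())
P={n:snapshot(n) for n in("scene","top","wrist")}
for n,p in P.items():
    save(p,n+"0.png",scale=1.5); print(n,np.array(p["pose"])[:3,3])
    for t in "file brush driver rack holder can padlock".split():
        print(n,t,[(round(d["p"],2),np.round(d["extent"]).astype(int).tolist()) for d in spot_in(p,t)[:4]], [(round(d["p"],2),np.round(d["location"],1).tolist()) for d in landmark_of(p,t)[:4]])
    for t in "hook red_cup yellow_cup".split():
        print(n,t,[(round(d["p"],2),np.round(d["location"],1).tolist()) for d in landmark_of(p,t)[:4]])
import pickle; pickle.dump(P,open("P0.pkl","wb"))
E
python3 a.py
```

```text
{'clock': 0.0, 'joint_pos': array([58.667, 20.597, 86.599,  0.001, 72.909, -6.595]), 'qvel': array([-0.034,  0.042,  0.046,  0.022,  0.049,  0.014]), 'joint_efforts': array([  0.003, -52.763, -27.862,   0.   ,   0.013,   0.   ]), 'position': array([0.251, 0.544, 0.191]), 'eef_rot': array([-179.987,    0.105,   65.262]), 'contact_force': array([ 0.216,  0.456, -0.191]), 'torque': array([-0.013,  0.   ,  0.03 ]), 'opening': 0.9983487488433441}
scene [ 1.095 -0.256  0.628]
scene file [(0.83, [359, 157, 382, 220]), (0.65, [351, 112, 380, 196]), (0.31, [142, 211, 214, 287])] [(0.96, [361.7, 220.0]), (0.95, [356.3, 193.2])]
scene brush [(0.58, [387, 149, 417, 215])] [(0.58, [392.1, 211.9])]
scene driver [(0.72, [330, 161, 348, 203])] [(0.63, [305.1, 201.3])]
scene rack [(0.62, [311, 146, 455, 274]), (0.22, [142, 212, 214, 288])] [(0.95, [361.6, 229.4])]
scene holder [(0.77, [141, 213, 212, 287])] [(0.78, [179.3, 258.4])]
scene can [] [(0.93, [272.5, 250.1]), (0.29, [391.9, 213.1])]
scene padlock [(0.82, [245, 186, 261, 207])] [(0.67, [252.3, 200.7]), (0.37, [362.0, 233.9])]
scene hook [(0.
[... 429 characters left out ...]
), (0.36, [353.5, 208.6])]
top rack [(0.6, [98, 118, 238, 173])] [(0.69, [180.2, 168.6])]
top holder [(0.7, [316, 164, 368, 225]), (0.69, [252, 156, 271, 184])] [(0.83, [342.9, 194.8])]
top can [(0.9, [252, 157, 272, 185])] [(0.77, [262.1, 173.6])]
top padlock [(0.74, [245, 233, 268, 264])] [(0.84, [258.1, 243.0]), (0.56, [342.7, 194.3])]
top hook [(0.65, [160.0, 156.7])]
top red_cup [(0.92, [350.5, 209.4])]
top yellow_cup [(0.62, [335.4, 179.3])]
wrist [0.181 0.577 0.373]
wrist file [] []
wrist brush [] []
wrist driver [] []
wrist rack [] []
wrist holder [] []
wrist can [] []
wrist padlock [(0.54, [1, 331, 13, 357])] [(0.57, [13.7, 352.6])]
wrist hook []
wrist red_cup []
wrist yellow_cup []
```

View pics/scene0.png

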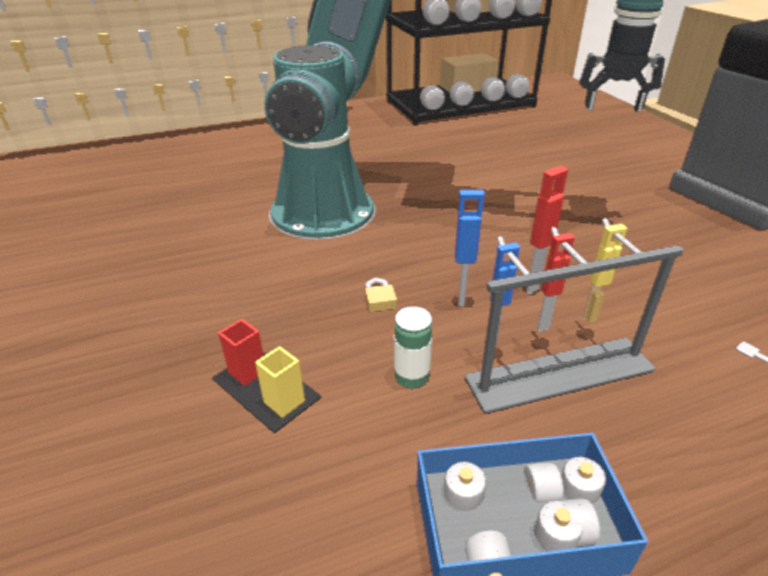

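View pics/top0.png

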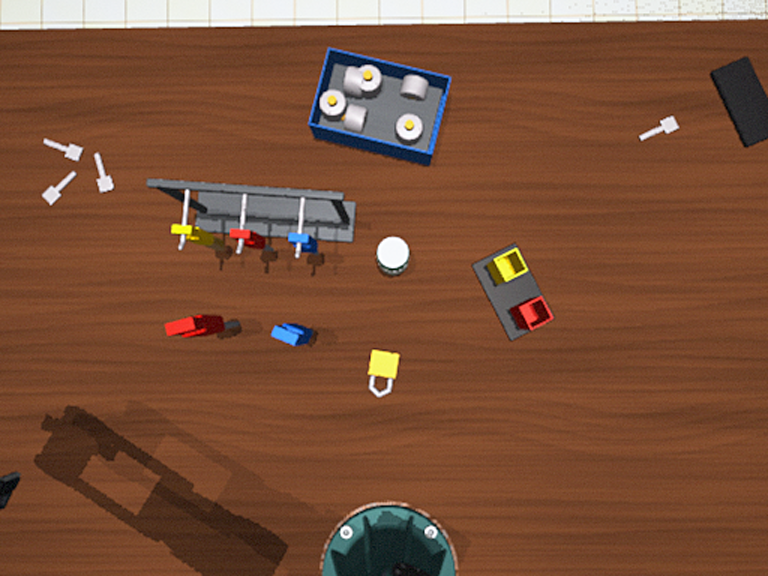

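View pics/wrist0.png

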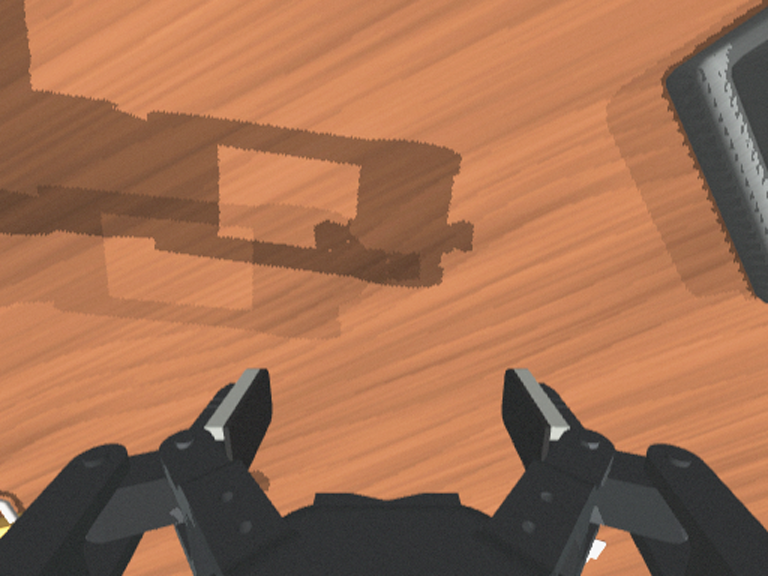

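```bash
cat > b.py <<'E'
from h import *
import pickle
np.set_printoptions(precision=4,suppress=True)
P=pickle.load(open("P0.pkl","rb"));s=P["scene"];t=P["top"]
for n,z,uv,us in [("hook",.205,(160,156.7),(374,161.5)),("rack",0,(180.2,168.6),(361.6,229.4)),("red",.008,(350.5,209.4),(162.2,245.9)),("yel",.008,(335.4,179.3),(188.8,265.3)),("hold",0,(342.9,194.8),(179.3,258.4)),("can",0,(262.1,173.6),(272.5,250.1)),("pad",0,(258.1,243),(252.3,200.7)),("bigfile",0,(159.3,211.9),(356.3,193.2)),("bigdrv",0,(205.8,221.4),(305.1,201.3)),("file",.04,(179.5,167.8),(361.7,220)),("brush",.04,(146.5,161.7),(392.1,211.9)),("drv",.04,(211.7,167.8),(338,200))]:
    print(n,onz(t,uv,z),onz(s,us,z),*tri([(t,uv),(s,us)]))
save(t,"top_rack.png",(90,100,280,280),4); save(t,"top_hold.png",(300,145,390,235),6)
save(s,"sc_rack.png",(290,95,470,275),4); save(s,"sc_hold.png",(130,200,220,290),6)
E
python3 b.py
```

```text
hook [0.5691 0.2095 0.205 ] [0.572  0.2045 0.205 ] [0.5688 0.209  0.2023] [np.float64(0.001382672949152849), np.float64(0.0013826729491527507)]
rack [0.5684 0.2124 0.    ] [0.568  0.2161 0.    ] [0.5689 0.2134 0.0015] [np.float64(0.0014628813189496309), np.float64(0.0014628813189495288)]
red [ 0.4535 -0.2498  0.008 ] [ 0.4522 -0.2545  0.008 ] [ 0.453  -0.2523  0.0077] [np.float64(0.0023775179459422043), np.float64(0.002377517945942316)]
yel [ 0.5351 -0.2107  0.008 ] [ 0.5332 -0.2094  0.008 ] [ 0.535  -0.2099  0.0101] [np.float64(0.0003392040498070652), np.float64(0.00033920404980708024)]
hold [ 0.4934 -0.2318  0.    ] [ 0.4978 -0.2246  0.    ] [ 0.4944 -0.2282 -0.0017] [np.float64(0.004002758103210982), np.float64(0.0040027581032109506)]
can [ 0.5529 -0.0124  0.    ] [ 0.5516 -0.0167  0.    ] [ 0.5521 -0.0145 -0.0002] [np.float64(0.0022385081030826225), np.float64(0.002238508103082634)]
pad [ 0.3642 -0.0004  0.    ] [0.3624 0.0029 0.    ] [0.3648 0.0007 0.0024] [np.float64(0.0012493302958549838), np.float64(0.0012493302958549197)]
bigfile [0.4499 0.269  0.    ] [0.4377 0.2854 0.    ] [0.4517 0.2687 0.0143] [np.float64(0.0041451322823638165), np.float64(0.0041451322823637575)]
bigdrv [0.4233 0.1417 0.    ] [0.4175 0.1359 0.    ] [0.4219 0.1376 0.0032] [np.float64(0.003804101342997904), np.float64(0.003804101342998062)]
file [0.5655 0.205  0.04  ] [0.5739 0.2047 0.04  ] [0.5673 0.2083 0.033 ] [np.float64(0.0017812622853247363), np.float64(0.0017812622853246704)]
brush [0.5823 0.2926 0.04  ] [0.5759 0.2909 0.04  ] [0.5805 0.289  0.0447] [np.float64(0.002241944057693475), np.float64(0.002241944057693526)]
drv [0.5648 0.12   0.04  ] [0.4867 0.1916 0.04  ] [0.5615 0.1207 0.1157] [np.float64(0.01305615465041132), np.float64(0.013056154650411357)]
```

```bash
cd pics; python3 -c "
import cv2,numpy as np
for n in('rack','hold'):
    a=cv2.imread(f'top_{n}.png');b=cv2.imread(f'sc_{n}.png');
    print(a.shape,b.shape)
"
```

```text
(720, 760, 3) (720, 720, 3)
(540, 540, 3) (540, 540, 3)
```

View pics/top_rack.png

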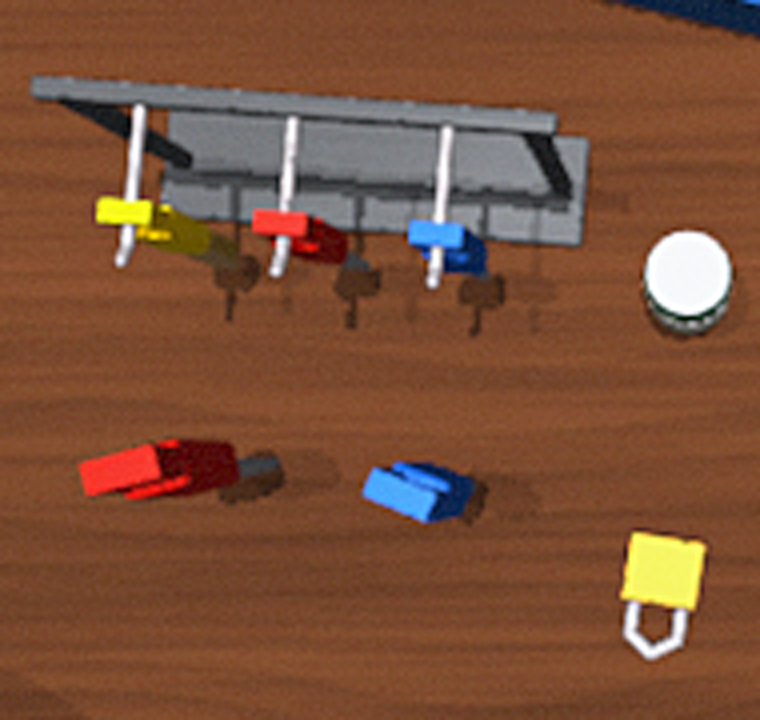

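View pics/top_hold.png

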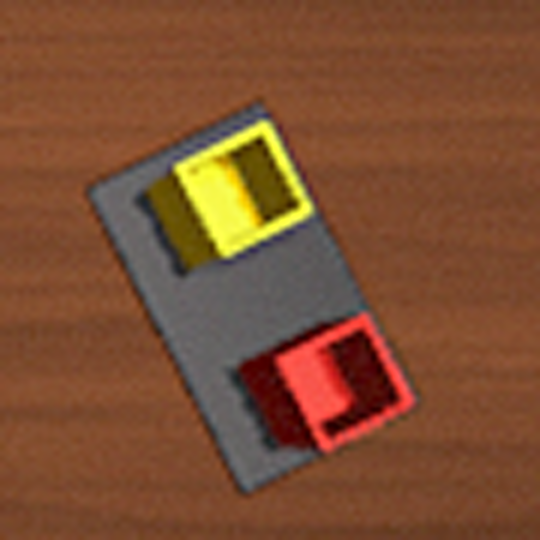

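View pics/sc_rack.png

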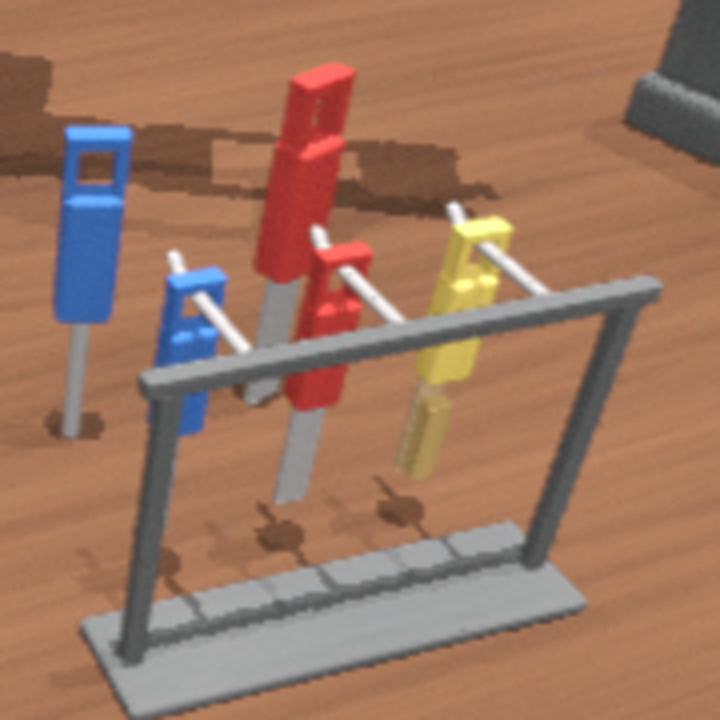

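View pics/sc_hold.png

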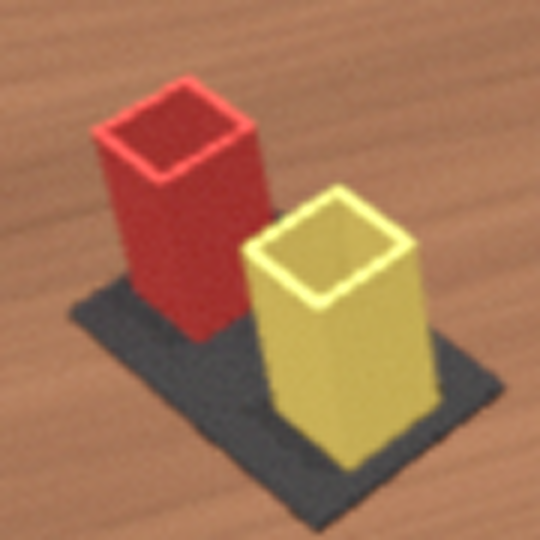

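```bash
cat > c.py <<'E'
from h import *
import pickle
from scipy.optimize import least_squares
np.set_printoptions(precision=4,suppress=True)
P=pickle.load(open("P0.pkl","rb"));s=P["scene"];t=P["top"]
def tc(u,o,k): return (np.array(u)+.5)/k-.5+np.array(o)
H=[]
for c,cy,T,S in [("y",-45,[(267,120),(316,212),(224,258),(173,167)],[(337,185),(417,241),(321,310),(242,246)]),("r",45,[(370,310),(415,402),(326,452),(276,357)],[(187,76),(257,127),(162,183),(93,131)])]:
    a=onz(t,np.mean([tc(u,(300,145),6) for u in T],0),.088);b=onz(s,np.mean([tc(u,(130,200),6) for u in S],0),.088)
    H.append((a+b)/2); print(c,a,b,tri([(t,np.mean([tc(u,(300,145),6) for u in T],0)),(s,np.mean([tc(u,(130,200),6) for u in S],0))]))
d=H[1]-H[0];print("holder y axis",d,np.linalg.norm(d),"yaw",np.degrees(np.arctan2(-d[0],d[1])))
print("bar:")
L=[tc((34,75),(90,100),4),tc((640+22,287),(290,95),4)];R=[tc((557,113),(90,100),4),tc((142,378),(290,95),4)]
E=[]
for X in (L,R):
    a=onz(t,X[0],.211);b=onz(s,X[1],.211);print(a,b);E.append(a)
d=E[0]-E[1];print(np.linalg.norm(d),np.degrees(np.arctan2(-d[0],d[1])))
yw=np.arctan2(-d[0],d[1]);m=(E[0]+E[1])/2
print("origin",m-.072*np.array([np.cos(yw),np.sin(yw),0]))
print("tips",[onz(t,tc(u,(90,100),4),.213) for u in [(122,262),(277,271),(433,283)]])
for n,C in (("eyetop yel",[(98,198),(152,200),(151,224),(95,221)]),("red",[(254,209),(308,211),(306,235),(252,231)]),("blu",[(411,221),(464,223),(463,247),(409,244)])):
    Q=np.array([onz(t,tc(u,(90,100),4),.2145) for u in C]);d=Q[0]-Q[1];print(n,Q.mean(0),np.linalg.norm(d),np.linalg.norm(Q[1]-Q[2]),np.degrees(np.arctan2(-d[0],d[1])))
print("bigs",tri([(t,tc((120,470),(90,100),4)),(s,tc((322,72),(290,95),4))]),tri([(t,tc((400,490),(90,100),4)),(s,tc((98,132),(290,95),4))]))
E
python3 c.py
```

```text
y [ 0.5355 -0.2078  0.088 ] [ 0.5365 -0.2093  0.088 ] (array([ 0.5355, -0.2086,  0.0868]), [np.float64(0.0006300188388903572), np.float64(0.0006300188388902675)])
r [ 0.4561 -0.2482  0.088 ] [ 0.4567 -0.2496  0.088 ] (array([ 0.456 , -0.249 ,  0.0871]), [np.float64(0.0006191454365012463), np.float64(0.0006191454365012479)])
holder y axis [-0.0796 -0.0404  0.    ] 0.08923308992152683 yaw 116.90249642118394
bar:
[0.6538 0.3445 0.211 ] [0.6558 0.3413 0.211 ]
[0.6302 0.0579 0.211 ] [0.6263 0.0557 0.211 ]
0.28754852656439667 -4.70894536977119
origin [0.5702 0.2071 0.211 ]
tips [array([0.5502, 0.2937, 0.213 ]), array([0.5446, 0.2094, 0.213 ]), array([0.5375, 0.1248, 0.213 ])]
eyetop yel [0.5779 0.2925 0.2145] 0.029460957696729292 0.013099075213860854 -2.5944561014240826
red [0.5713 0.2076 0.2145] 0.029359452077071992 0.013096803124977399 -2.591334136265609
blu [0.564  0.1226 0.2145] 0.02871628339040724 0.013043805434643778 -2.627773724068579
bigs (array([0.4376, 0.2799, 0.2451]), [np.float64(0.0006068473450856783), np.float64(0.0006068473450857255)]) (array([0.4259, 0.1383, 0.2269]), [np.float64(0.0011691332088912055), np.float64(0.0011691332088912588)])
```

Candidates: red: hanging file at scene px (361,185), big red one standing at (365,150); blue: hanging (337,180), big standing (312,155); yellow brush only one, hanging at (402,180). The close crops show the hanging eyes measuring about 29 x 13 mm at the right height, so the hanging file is the small one; the big file is 245 mm tall. I raise the arm, then go over the file.

send_rows(plan=[[[0,0,0],[0,0,1.2],0.7],[[0,0,0],[0,0,2.4],0.7],[[0,0,0.3],[0.3,-0.3,2.8],0.7],[[0,0,1.0],[1.1,-1.16,2.8],0.7],[[0,0,2.0],[1.9,-2.0,2.8],0.7],[[0,0,2.01],[2.75,-2.9,2.8],0.7],[[0,0,2.01],[3.6,-3.8,2.8],0.7],[[0,0,2.01],[4.45,-4.7,2.8],0.7],[[0,0,2.01],[5.3,-5.6,2.8],0.7],[[0,0,2.01],[6.0,-6.3,2.8],0.7],[[0,0,2.01],[6.4,-6.74,2.8],0.7],[[0,0,2.01],[6.4,-6.74,2.8],0.7]], newtons=40)

```text
clock: 4.2
position: [0.5724, 0.206, 0.331]
eef_rot: [-180.0, 0.0, 85.2]
contact_force: [0.5, 0.5, -0.1]
opening: 0.699
```

```bash
cat > w.py <<'E'
from h import *
import sys
np.set_printoptions(precision=4,suppress=True)
st=arm.state();print({k:st[k] for k in("clock","joint_pos","position","eef_rot","contact_force","opening")})
for n in sys.argv[2:]:
    p=snapshot(n);save(p,f"{n}_{sys.argv[1]}.png",scale=1.5)
    print(n,[ (t,[(round(d["p"],2),np.round(d["location"],1).tolist()) for d in landmark_of(p,t)[:2]]) for t in("hook","red_cup","yellow_cup")])
    if n=="wrist":
        for X in [(.571,.2075,.2145),(.578,.2925,.2145),(.564,.1226,.2145)]:print(proj(p,X)*1.5)
E
python3 w.py 1 wrist
```

```text
{'clock': 4.2, 'joint_pos': array([ 13.3139,  16.1934,  73.4952,  -0.0315,  90.3314, -71.8654]), 'position': array([0.5724, 0.206 , 0.331 ]), 'eef_rot': array([-179.9908,    0.0362,   85.1791]), 'contact_force': array([ 0.5349,  0.5358, -0.1326]), 'opening': 0.6989807753398958}
wrist [('hook', [(0.59, [258.4, 182.6])]), ('red_cup', []), ('yellow_cup', [(0.87, [35.3, 153.8])])]
[386.8326 274.3954]
[497.2254 274.191 ]
[276.6191 274.5891]
```

View pics/wrist_1.png

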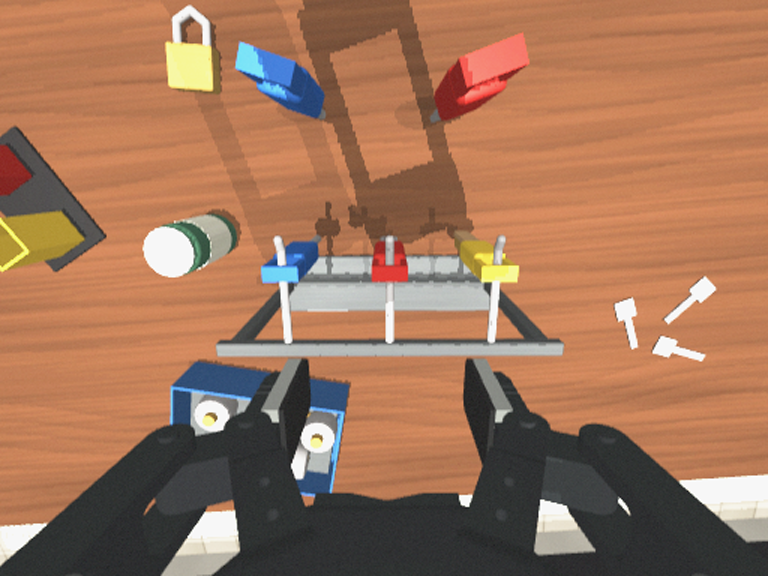

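Bar is level in the picture (yaw good), red eye at (390,270) versus predicted (387,274), about 2 mm off. Descending over the file.

send_rows(plan=[[[0,0,0.02],[-0.03,0.05,-0.9],0.7],[[0,0,0.02],[-0.03,0.05,-1.8],0.7],[[0,0,0.02],[-0.03,0.05,-2.5],0.7],[[0,0,0.02],[-0.03,0.05,-3.1],0.7],[[0,0,0.02],[-0.03,0.05,-3.58],0.7],[[0,0,0.02],[-0.03,0.05,-3.58],0.7]])

```text
clock: 5.15
position: [0.5672, 0.211, 0.1508]
eef_rot: [-179.8, 0.1, 85.7]
contact_force: [0.6, 0.6, 0.2]
opening: 0.699
```

```bash
python3 w.py 2 wrist scene
```

```text
{'clock': 5.15, 'joint_pos': array([ 13.8669,  23.2815,  88.4076,   0.0044,  68.5552, -71.7849]), 'position': array([0.5672, 0.211 , 0.1508]), 'eef_rot': array([-179.7667,    0.0725,   85.6503]), 'contact_force': array([0.5548, 0.6068, 0.1647]), 'opening': 0.6989841274007962}
wrist [('hook', [(0.97, [252.5, 267.5])]), ('red_cup', [(0.73, [55.4, 13.6]), (0.16, [86.8, 181.1])]), ('yellow_cup', [(0.53, [181.1, 189.4])])]
[374.054  417.1035]
[621.1478 418.5716]
[126.9455 415.6147]
scene [('hook', [(0.92, [372.0, 161.5])]), ('red_cup', [(0.65, [163.4, 245.6])]), ('yellow_cup', [(0.86, [187.7, 266.0]), (0.73, [373.0, 163.3])])]
```

View pics/wrist_2.png

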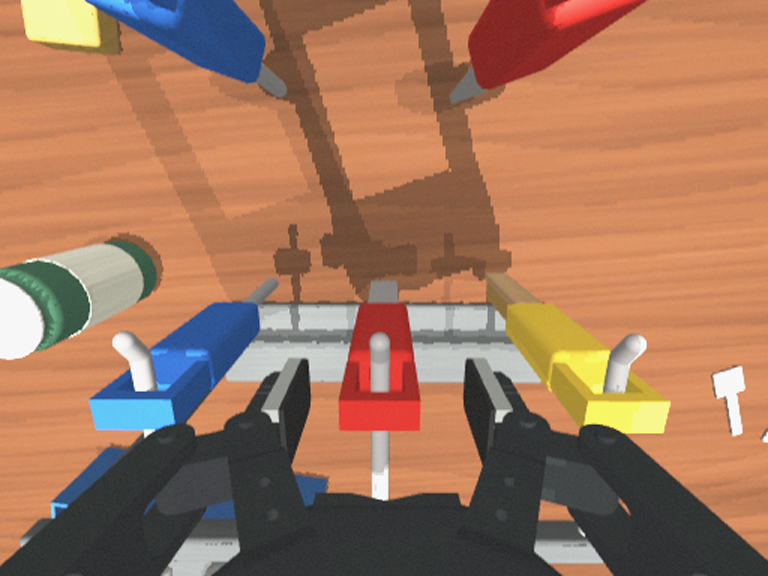

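View pics/scene_2.png

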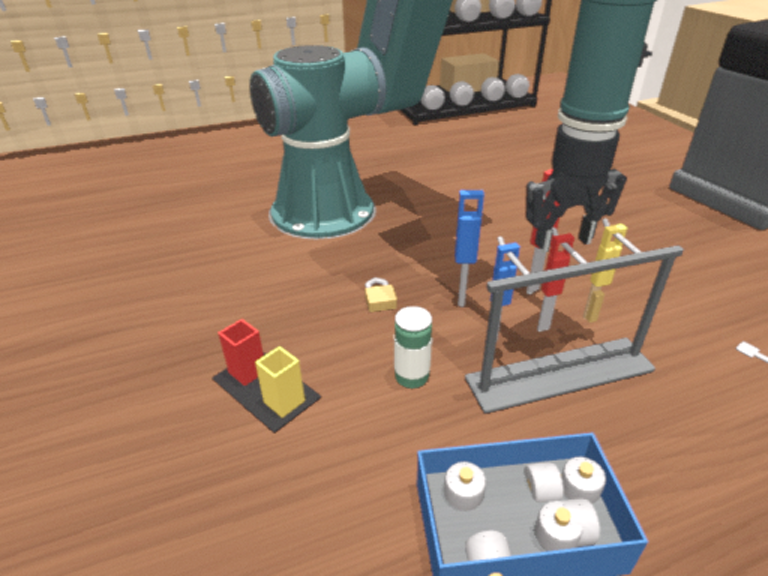

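The file's eye sits between the open pads, centred at px 380 against pad middle 387 (~2.4 mm), and the neighbours are clear. I shift slightly and close.

send_rows(plan=[[[0,0,0],[0.05,-0.04,0],0.7],[[0,0,0],[0.05,-0.04,0],0.7],[[0,0,0],[0.05,-0.04,0],0.4],[[0,0,0],[0.05,-0.04,0],0.2],[[0,0,0],[0.05,-0.04,0],0],[[0,0,0],[0.05,-0.04,0],0],[[0,0,0],[0.05,-0.04,0],0],[[0,0,0],[0.05,-0.04,0],0]], newtons=50)

```text
clock: 6.55
position: [0.5722, 0.2085, 0.1526]
eef_rot: [180.0, 0.0, 85.6]
contact_force: [0.3, -0.2, 1.7]
opening: 0.318
```

```bash
python3 w.py 3 wrist
```

```text
{'clock': 6.55, 'joint_pos': array([ 13.5253,  23.3394,  88.0364,  -0.0063,  68.6117, -72.0371]), 'position': array([0.5722, 0.2085, 0.1526]), 'eef_rot': array([179.9862,   0.0017,  85.5647]), 'contact_force': array([ 0.2866, -0.1599,  1.7147]), 'opening': 0.3180359727242134}
wrist [('hook', [(0.79, [257.7, 259.6])]), ('red_cup', []), ('yellow_cup', [])]
[380.6733 401.8165]
[627.3126 402.7894]
[133.7969 400.8219]
```

View pics/wrist_3.png

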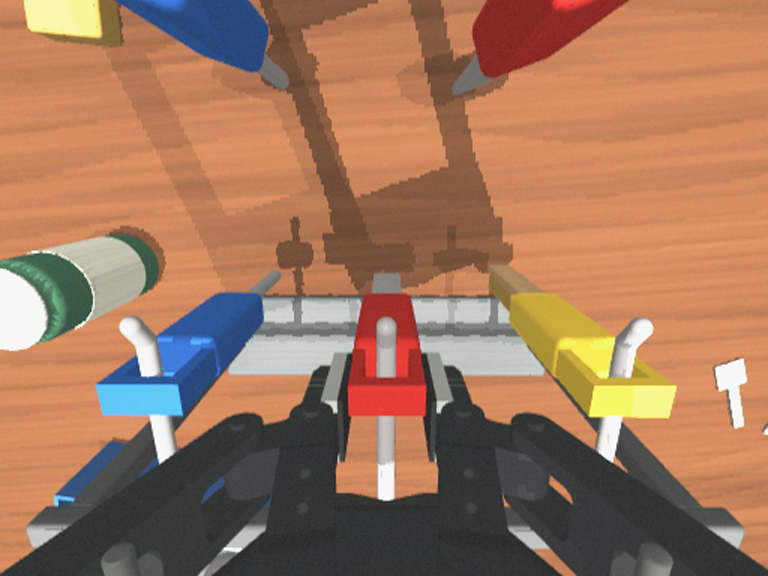

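Opening 27 mm on the 28 mm handle: gripped. Lift 12 mm, draw out.

send_rows(plan=[[[0,0,0],[0,0,0.12],0],[[0,0,0],[0,0,0.24],0],[[0,0,0],[0,0,0.24],0],[[0,0,0],[-0.3,0.024,0.24],0],[[0,0,0],[-0.6,0.048,0.24],0],[[0,0,0],[-0.9,0.072,0.24],0],[[0,0,0],[-1.0,0.08,0.24],0],[[0,0,0],[-1.0,0.08,0.24],0]])

```text
clock: 7.75
position: [0.5218, 0.2125, 0.1647]
eef_rot: [180.0, 0.0, 85.6]
contact_force: [-0.3, -0.0, -1.6]
opening: 0.315
```

```bash
python3 w.py 4 wrist scene
```

```text
{'clock': 7.75, 'joint_pos': array([ 15.1438,  19.0439,  93.0363,  -0.0113,  67.8974, -70.4373]), 'position': array([0.5218, 0.2125, 0.1647]), 'eef_rot': array([179.9754,   0.0023,  85.5853]), 'contact_force': array([-0.2936, -0.0173, -1.6235]), 'opening': 0.3146450254091728}
wrist [('hook', [(0.74, [255.7, 317.3])]), ('red_cup', []), ('yellow_cup', [])]
[381.0706 493.1039]
[587.6757 493.9062]
[174.3094 492.2848]
scene [('hook', [(0.75, [377.5, 163.6])]), ('red_cup', [(0.7, [162.6, 246.1])]), ('yellow_cup', [(0.61, [191.8, 265.7]), (0.19, [271.5, 255.6])])]
```

View pics/wrist_4.png

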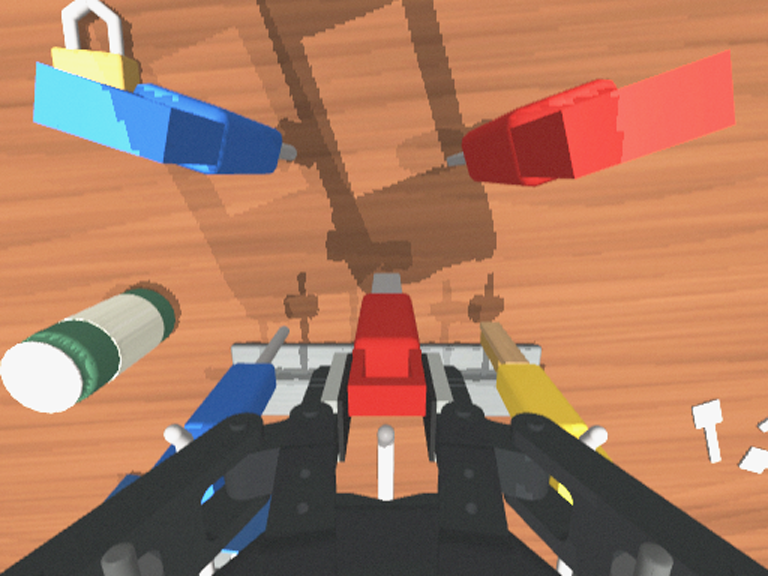

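View pics/scene_4.png

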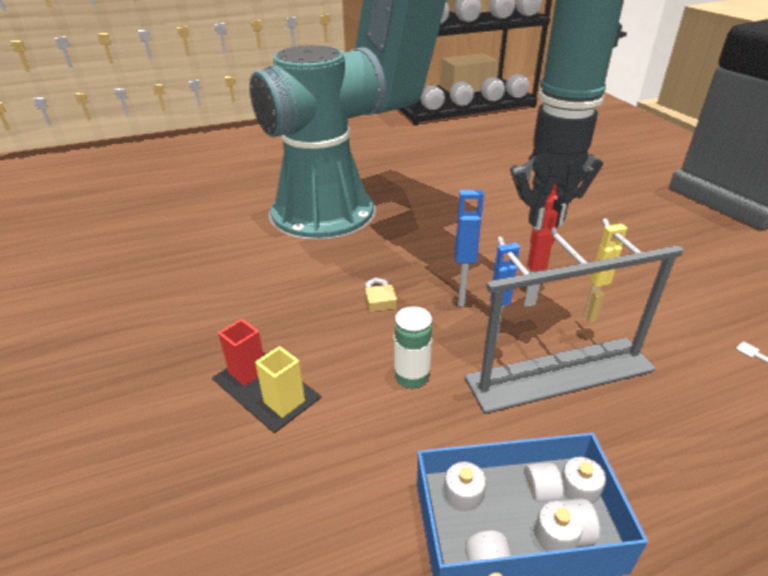

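File free of the hook (rod end at (386,435) behind it). Raise straight up, then over.

send_rows(plan=[[[0,0,0],[0,0,0.8],0],[[0,0,0],[0,0,1.7],0],[[0,0,0],[0,0,2.6],0],[[0,0,0],[0,0,3.5],0],[[0,0,0],[0,0,4.1],0],[[0,0,0],[-0.1,-0.7,4.1],0],[[0,0,0.4],[-0.23,-1.6,4.1],0],[[0,0,0.8],[-0.36,-2.5,4.1],0],[[0,0,1.2],[-0.48,-3.4,4.1],0],[[0,0,1.6],[-0.61,-4.3,4.1],0],[[0,0,2.0],[-0.74,-5.2,4.1],0],[[0,0,2.4],[-0.86,-6.1,4.1],0]])

```text
clock: 9.65
position: [0.4787, -0.0941, 0.3695]
eef_rot: [180.0, 0.0, 109.7]
contact_force: [0.7, -0.4, -0.7]
opening: 0.317
```

send_rows(plan=[[[0,0,0.4],[-0.14,-1.0,0],0],[[0,0,0.73],[-0.27,-1.9,0],0],[[0,0,0.73],[-0.38,-2.6,0],0],[[0,0,0.73],[-0.45,-3.13,0],0],[[0,0,0.73],[-0.45,-3.13,0],0],[[0,0,0.73],[-0.45,-3.13,0],0]])

```text
clock: 10.4
position: [0.4565, -0.2485, 0.3694]
eef_rot: [180.0, -0.0, 116.8]
contact_force: [-0.4, 1.1, -1.2]
opening: 0.319
```

```bash
python3 w.py 5 wrist scene top
```

```text
{'clock': 10.4, 'joint_pos': array([ -36.2018,    7.2222,   79.979 ,    0.0296,   92.8287, -153.05  ]), 'position': array([ 0.4565, -0.2485,  0.3694]), 'eef_rot': array([179.9872,  -0.0401, 116.8497]), 'contact_force': array([-0.4468,  1.1339, -1.23  ]), 'opening': 0.31879703807649495}
wrist [('hook', [(0.82, [467.4, 354.0])]), ('red_cup', [(0.88, [260.0, 155.3]), (0.63, [259.2, 182.5])]), ('yellow_cup', [(0.72, [256.0, 193.5])])]
[708.6922 539.1118]
[763.3129 569.5169]
[650.6836 506.8127]
scene [('hook', [(0.91, [374.9, 162.3])]), ('red_cup', [(0.78, [164.6, 243.9])]), ('yellow_cup', [(0.83, [190.7, 264.8])])]
top [('hook', [(0.65, [162.5, 154.9]), (0.43, [332.8, 179.8])]), ('red_cup', [(0.83, [349.4, 208.2])]), ('yellow_cup', [(0.72, [335.1, 178.1]), (0.31, [258.8, 171.9])])]
```

View pics/wrist_5.png

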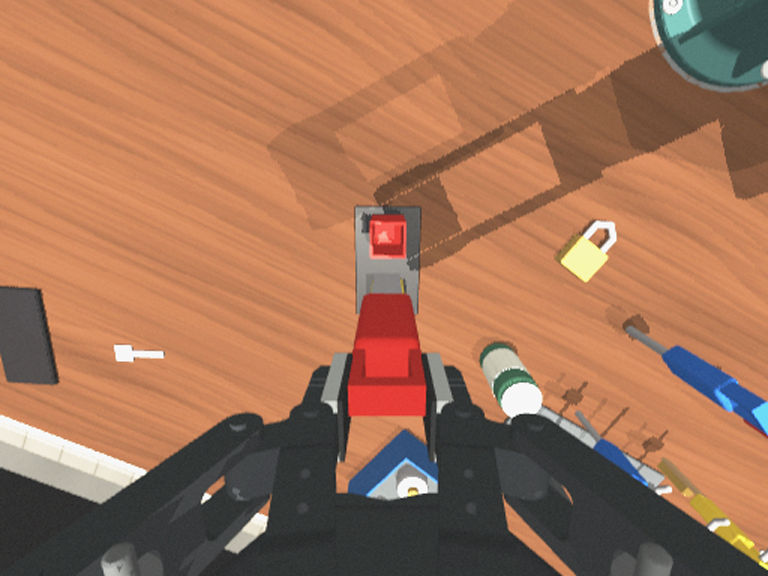

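View pics/scene_5.png

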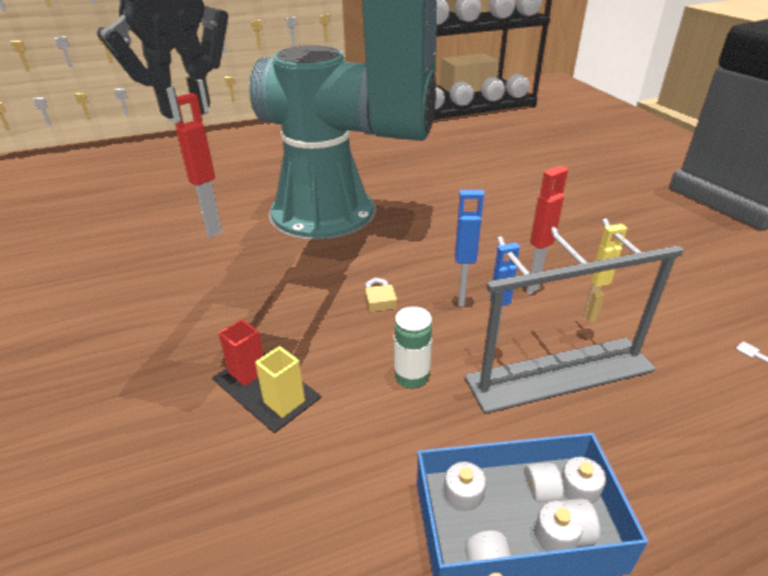

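```bash
cat > d.py <<'E'
from h import *
np.set_printoptions(precision=4,suppress=True)
w=snapshot("wrist");s=snapshot("scene");t=snapshot("top")
for n,X in (("redrim",(.4563,-.2488,.088)),("tip",(.4565,-.2485,.257)),("tip-",(.4565,-.2485,.25)),("eyetop",(.4565,-.2485,.4325))):
    print(n,proj(w,X)*1.5,proj(s,X)*1.5,proj(t,X)*1.5)
save(s,"s5.png",(105,50,205,290)if 0 else (100,50,200,190),5);save(t,"t5.png",(300,140,400,240),6);save(w,"w5.png",(200,110,320,300),3)
E
python3 d.py
```

```text
redrim [385.5906 240.4664] [238.5978 331.3623] [536.4234 311.8245]
tip [385.5495 277.0231] [216.1465 233.0256] [568.013  309.6307]
tip- [385.5614 274.7726] [217.2173 237.6702] [566.4115 309.7352]
eyetop [384.8676 405.3063] [184.2776  94.7961] [621.1459 306.1632]
```

View pics/s5.png

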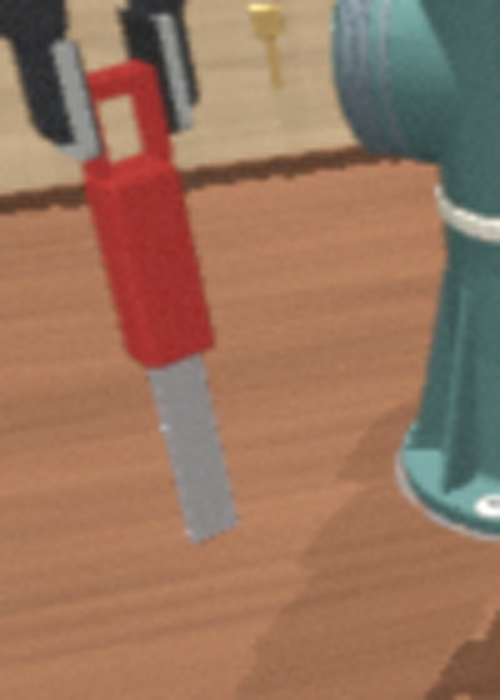

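View pics/w5.png

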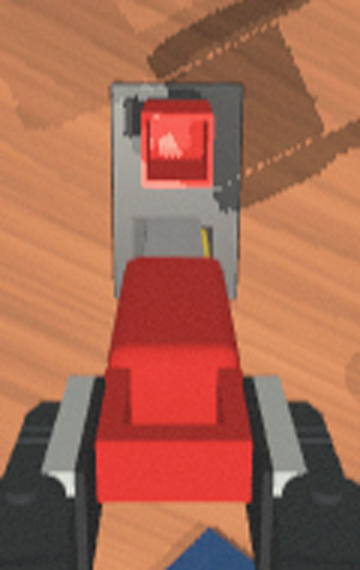

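send_rows(plan=[[[0,0,0],[-0.02,0.02,-0.8],0],[[0,0,0],[-0.02,0.02,-1.6],0],[[0,0,0],[-0.02,0.02,-2.3],0],[[0,0,0],[-0.02,0.02,-2.8],0],[[0,0,0],[-0.02,0.02,-3.0],0],[[0,0,0],[-0.02,0.02,-3.0],0],[[0,0,0],[-0.02,0.02,-3.0],0]])

```text
clock: 12.02
position: [0.4564, -0.2487, 0.2207]
eef_rot: [179.9, 0.1, 116.9]
contact_force: [-0.2, -1.1, -1.0]
opening: 0.311
```

```bash
cat > d.py <<'E'
from h import *
import sys
np.set_printoptions(precision=4,suppress=True)
w=snapshot("wrist");s=snapshot("scene");t=snapshot("top")
x,y,z=arm.state()["position"];print(x,y,z)
c=(130,170,220,290)
im=s["image"][:,:,::-1].copy();im=cv2.resize(im[c[1]:c[3],c[0]:c[2]],None,fx=5,fy=5,interpolation=cv2.INTER_CUBIC)
cv2.imwrite("pics/s%s.png"%sys.argv[1],im)
for n,X in (("red",(.4563,-.2488,.088)),("yel",(.536,-.2085,.088)),("tip",(x,y,z-.1125)),("eyetop",(x,y,z+.063))):
    print(n,"wrist",proj(w,X)*1.5,"scene crop",(proj(s,X)-c[:2])*5+2)
save(w,"w%s.png"%sys.argv[1],scale=1.5);save(t,"t%s.png"%sys.argv[1],(290,130,400,240),5)
E
python3 d.py 6
```

```text
0.45621795212377303 -0.24855081049763728 0.22050921438925333
red wrist [385.2421 270.3084] scene crop [147.326 256.541]
yel wrist [385.256  369.2499] scene crop [276.0446 353.177 ]
tip wrist [385.477 276.535] scene crop [139.9428 221.9137]
eyetop wrist [383.7262 404.5874] scene crop [  58.338  -131.9528]
```

View pics/s6.png

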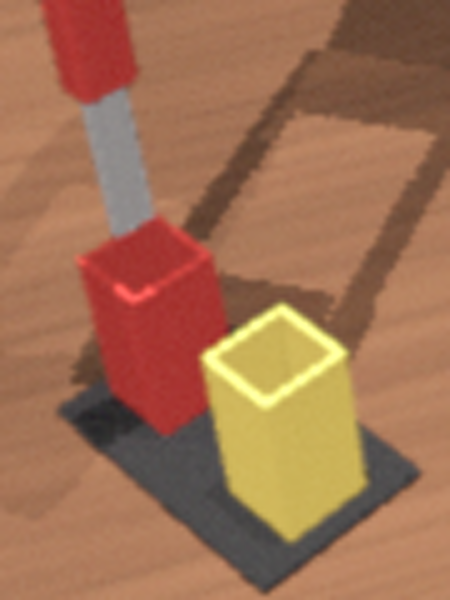

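View pics/w6.png

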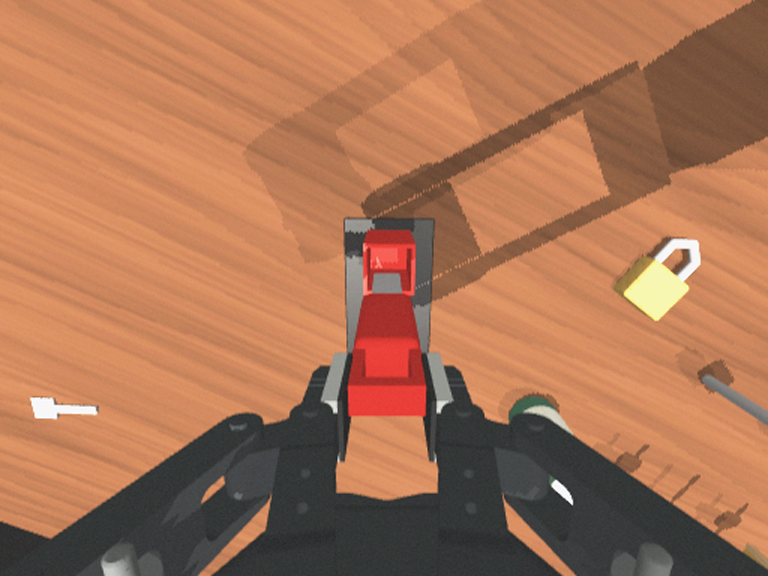

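Blade tip lies at (387,285), over the red cup's opening (centre (389,268)), in both views within 2 mm. Lower in.

send_rows(plan=[[[0,0,0],[0,0,-0.4],0],[[0,0,0],[0,0,-0.8],0],[[0,0,0],[0,0,-1.2],0],[[0,0,0],[0,0,-1.5],0],[[0,0,0],[0,0,-1.7],0],[[0,0,0],[0,0,-1.8],0],[[0,0,0],[0,0,-1.8],0]])

```text
clock: 13.05
position: [0.4557, -0.2481, 0.1295]
eef_rot: [-180.0, 0.0, 116.9]
contact_force: [0.1, -0.5, -0.4]
opening: 0.315
```

```bash
python3 d.py 7
```

```text
0.45600634353946445 -0.24840894795111712 0.1300068218717907
red wrist [383.0708 307.2876] scene crop [147.326 256.541]
yel wrist [383.3063 435.2018] scene crop [276.0446 353.177 ]
tip wrist [384.3691 277.2848] scene crop [174.2081 369.1096]
eyetop wrist [382.2618 406.3183] scene crop [103.6467  62.9304]
```

View pics/s7.png

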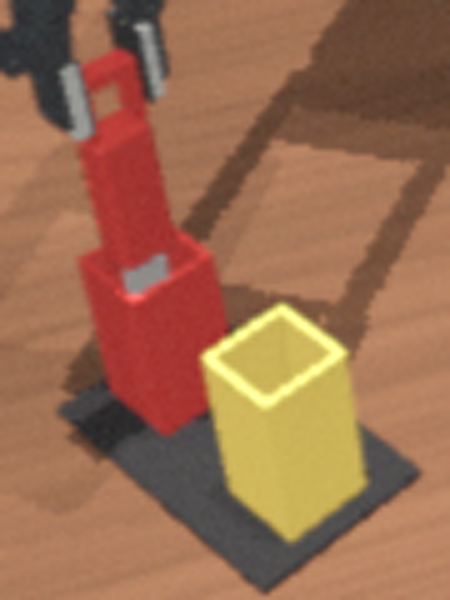

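View pics/w7.png

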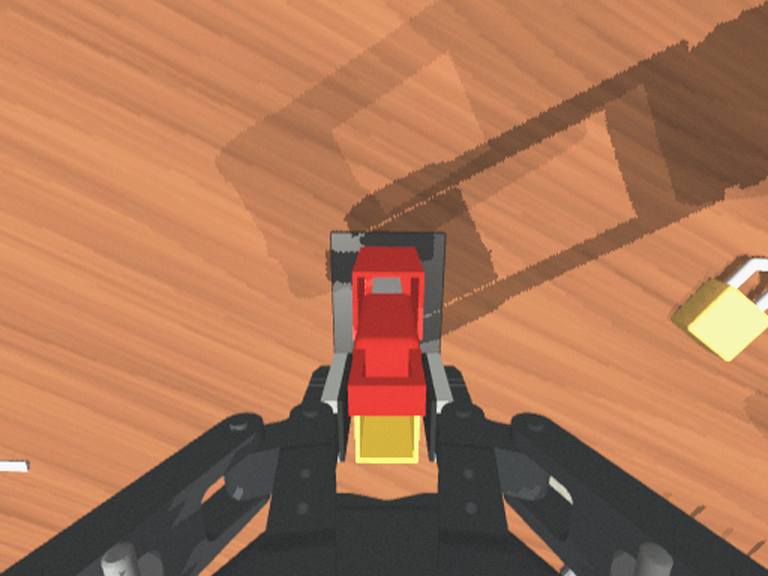

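send_rows(plan=[[[0,0,0],[0,0,-0.05],0],[[0,0,0],[0,0,-0.1],0],[[0,0,0],[0,0,-0.13],0],[[0,0,0],[0,0,-0.13],0]])

```text
clock: 13.7
position: [0.4555, -0.248, 0.1228]
eef_rot: [-180.0, -0.0, 116.9]
contact_force: [-0.2, -0.2, -0.6]
opening: 0.316
```

send_rows(plan=[[[0,0,0],[0,0,-0.03],0],[[0,0,0],[0,0,-0.03],0]])

```text
clock: 13.95
position: [0.4555, -0.248, 0.1214]
eef_rot: [-180.0, -0.0, 116.9]
contact_force: [-0.7, 0.8, -1.8]
opening: 0.315
```

send_rows(plan=[[[0,0,0],[0,0,-0.03],0],[[0,0,0],[0,0,-0.03],0]])

```text
clock: 14.2
position: [0.4562, -0.2483, 0.1211]
eef_rot: [180.0, 0.1, 116.9]
contact_force: [-1.3, 2.2, 8.5]
opening: 0.315
```

send_rows(plan=[[[0,0,0],[0,0,-0.02],0],[[0,0,0],[0,0,-0.02],0]])

```text
clock: 14.45
position: [0.4566, -0.2485, 0.121]
eef_rot: [179.9, 0.1, 116.9]
contact_force: [-2.7, 2.3, 16.0]
opening: 0.315
```

Contact at the expected height (TCP 0.121). Ease off and open a little.

send_rows(plan=[[[0,0,0],[0,0,0.03],0],[[0,0,0],[0,0,0.03],0.3],[[0,0,0],[0,0,0.03],0.36],[[0,0,0],[0,0,0.03],0.42],[[0,0,0],[0,0,0.03],0.5],[[0,0,0],[0,0,0.03],0.5]])

```text
clock: 15.2
position: [0.4555, -0.2481, 0.1203]
eef_rot: [-180.0, -0.0, 116.9]
contact_force: [0.3, -0.6, 0.6]
opening: 0.498
```

```bash
python3 d.py 8
```

```text
0.45557924057943194 -0.24808460527845008 0.12039532350660781
red wrist [382.6992 312.6357] scene crop [147.326 256.541]
yel wrist [382.9841 444.3872] scene crop [276.0446 353.177 ]
tip wrist [384.7887 276.9778] scene crop [178.1054 382.8577]
eyetop wrist [383.3097 405.2221] scene crop [108.6937  81.2145]
```

View pics/s8.png

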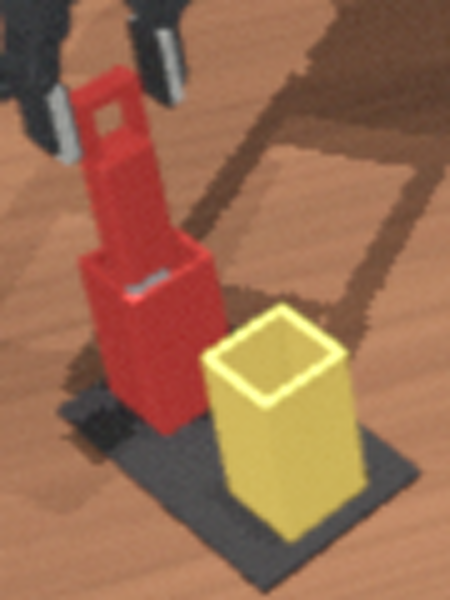

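View pics/w8.png

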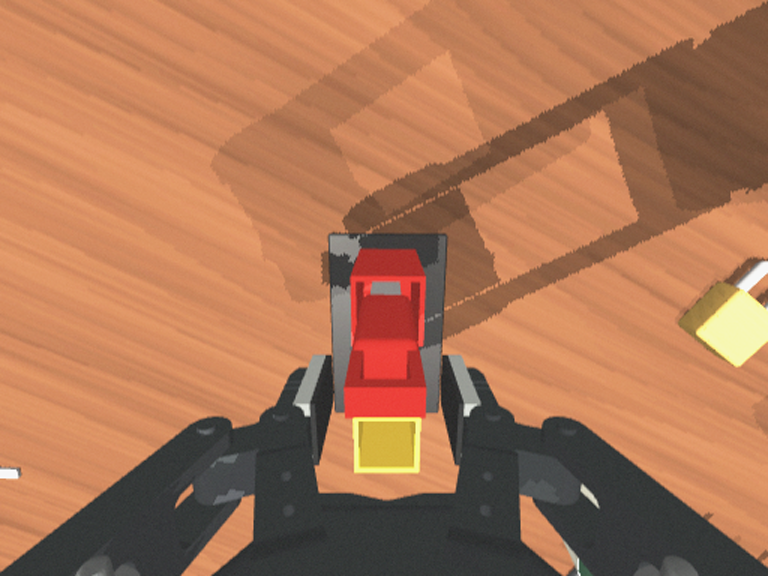

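File stands free in the red cup. Go up and back to the brush.

send_rows(plan=[[[0,0,0],[0,0,0.4],0.55],[[0,0,0],[0,0,1.2],0.6],[[0,0,0],[0,0,2.1],0.7],[[0,0,0],[0,0,3.0],0.7],[[0,0,0],[0,0,3.6],0.7],[[0,0,-0.3],[0.15,0.7,3.6],0.7],[[0,0,-0.8],[0.36,1.6,3.6],0.7],[[0,0,-1.3],[0.57,2.5,3.6],0.7],[[0,0,-1.8],[0.77,3.4,3.6],0.7],[[0,0,-2.3],[0.98,4.3,3.6],0.7],[[0,0,-2.8],[1.18,5.2,3.6],0.7],[[0,0,-3.13],[1.39,6.1,3.6],0.7]])

```text
clock: 16.85
position: [0.5252, 0.0584, 0.3005]
eef_rot: [180.0, 0.0, 85.4]
contact_force: [0.8, -0.2, 0.1]
opening: 0.7
```

send_rows(plan=[[[0,0,0],[0.2,0.9,0],0.7],[[0,0,0],[0.41,1.8,0],0.7],[[0,0,0],[0.61,2.7,0],0.7],[[0,0,0],[0.82,3.6,0],0.7],[[0,0,0],[1.0,4.3,0],0.7],[[0,0,0],[1.07,4.72,0],0.7],[[0,0,0],[1.07,4.72,0],0.7],[[0,0,0],[1.07,4.72,0],0.7]])

```text
clock: 17.85
position: [0.5783, 0.2918, 0.3004]
eef_rot: [-180.0, 0.1, 85.5]
contact_force: [0.1, 0.0, -0.3]
opening: 0.702
```

```bash
python3 w.py 9 wrist scene
```

```text
{'clock': 17.85, 'joint_pos': array([ 20.697 ,  20.5604,  71.2417,  -0.0458,  88.2447, -64.8356]), 'position': array([0.5783, 0.2918, 0.3004]), 'eef_rot': array([-179.9771,    0.0614,   85.5341]), 'contact_force': array([ 0.1187,  0.0074, -0.2555]), 'opening': 0.7015789165619895}
wrist [('hook', [(0.56, [179.0, 189.5])]), ('red_cup', [(0.48, [157.2, 161.4])]), ('yellow_cup', [])]
[264.1519 286.1514]
[385.9629 286.6657]
[142.4365 285.6263]
scene [('hook', [(0.94, [374.4, 159.4])]), ('red_cup', [(0.93, [163.2, 243.5]), (0.64, [360.1, 229.8])]), ('yellow_cup', [(0.8, [188.1, 263.8])])]
```

View pics/wrist_9.png

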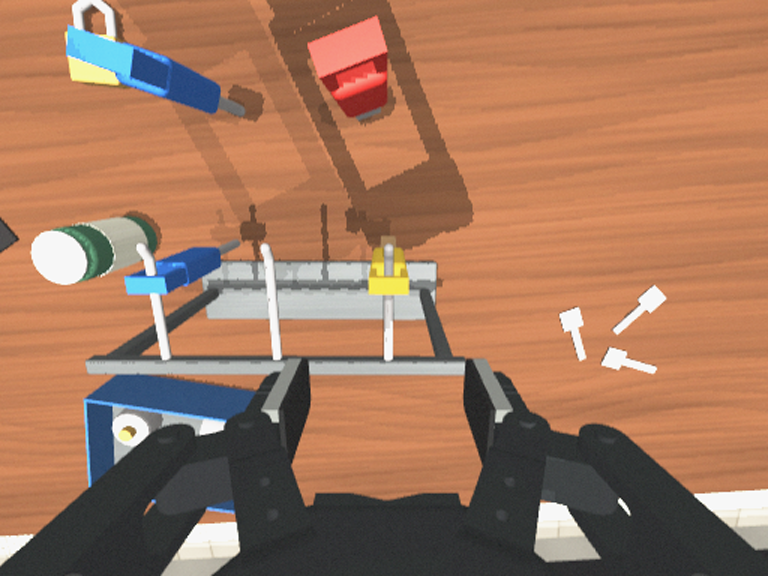

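View pics/scene_9.png

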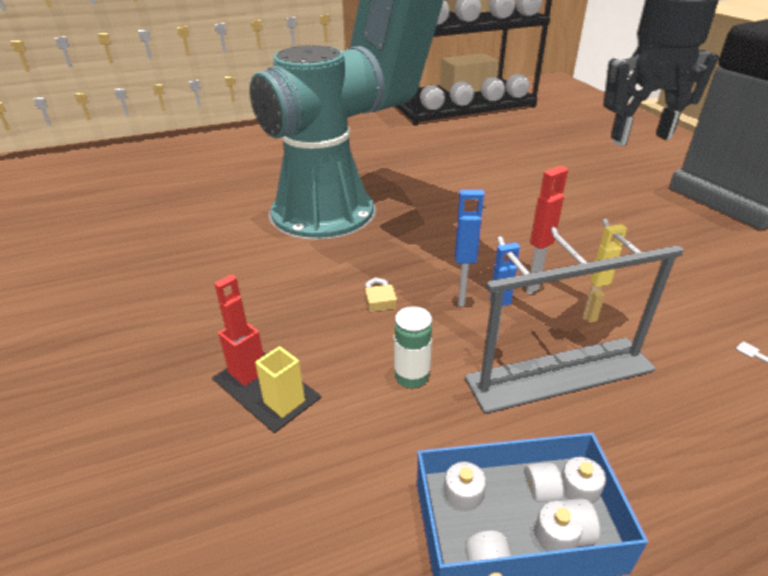

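File stands in the red cup; brush eye centred at (388,285), prediction (386,287). Descend.

send_rows(plan=[[[0,0,0],[0.02,0.01,-0.9],0.7],[[0,0,0],[0.02,0.01,-1.7],0.7],[[0,0,0],[0.02,0.01,-2.4],0.7],[[0,0,0],[0.02,0.01,-2.97],0.7],[[0,0,0],[0.02,0.01,-2.97],0.7],[[0,0,0],[0.02,0.01,-2.97],0.7],[[0,0,0],[0.02,0.01,-2.97],0.7]])

```text
clock: 19.12
position: [0.5809, 0.2938, 0.1538]
eef_rot: [179.8, -0.1, 85.6]
contact_force: [-0.9, 0.9, -0.6]
opening: 0.703
```

```bash
python3 w.py 10 wrist
```

```text
{'clock': 19.125, 'joint_pos': array([ 20.7612,  26.484 ,  82.4989,  -0.0056,  70.8389, -64.7947]), 'position': array([0.5809, 0.2938, 0.1538]), 'eef_rot': array([179.8365,  -0.0711,  85.5578]), 'contact_force': array([-0.9152,  0.852 , -0.6444]), 'opening': 0.7034766300026305}
wrist [('hook', [(0.77, [101.7, 254.0]), (0.32, [256.2, 185.7])]), ('red_cup', []), ('yellow_cup', [])]
[133.289  395.3384]
[379.2978 396.1405]
[-113.3284  394.5136]
```

View pics/wrist_10.png

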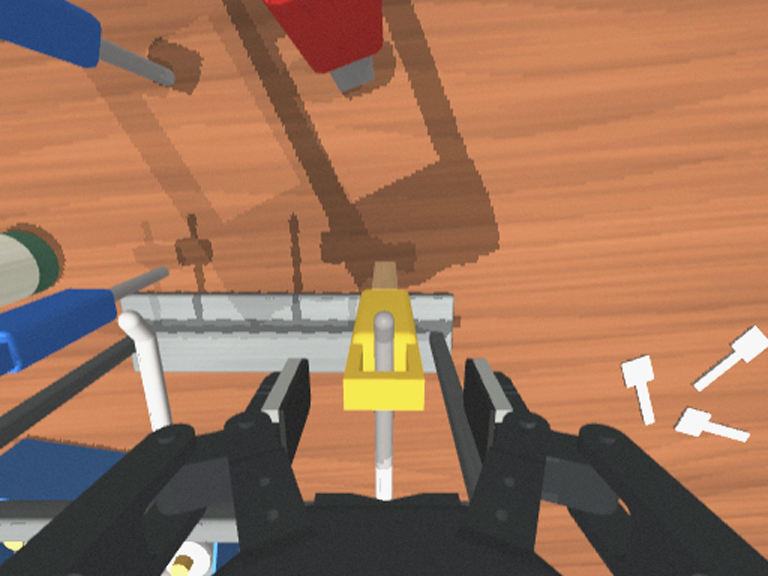

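Well centred (eye at 384, pads' middle 387). Close, then lift and draw.

send_rows(plan=[[[0,0,0],[-0.02,-0.01,0],0.5],[[0,0,0],[-0.02,-0.01,0],0.35],[[0,0,0],[-0.02,-0.01,0],0.2],[[0,0,0],[-0.02,-0.01,0],0],[[0,0,0],[-0.02,-0.01,0],0],[[0,0,0],[-0.02,-0.01,0],0],[[0,0,0],[-0.02,-0.01,0],0]], newtons=50)

```text
clock: 20.2
position: [0.5786, 0.2928, 0.1521]
eef_rot: [180.0, 0.0, 85.6]
contact_force: [-1.6, -1.8, 3.3]
opening: 0.316
```

send_rows(plan=[[[0,0,0],[0,0,0.12],0],[[0,0,0],[0,0,0.24],0],[[0,0,0],[0,0,0.24],0],[[0,0,0],[-0.3,0.024,0.24],0],[[0,0,0],[-0.6,0.048,0.24],0],[[0,0,0],[-0.9,0.072,0.24],0],[[0,0,0],[-1.0,0.08,0.24],0],[[0,0,0],[-1.0,0.08,0.24],0]])

```text
clock: 21.2
position: [0.5282, 0.297, 0.1642]
eef_rot: [180.0, -0.0, 85.6]
contact_force: [-0.1, 0.3, 0.0]
opening: 0.315
```

```bash
python3 w.py 11 wrist
```

```text
{'clock': 21.2, 'joint_pos': array([ 22.8295,  22.4589,  87.6704,  -0.0103,  69.8519, -62.7565]), 'position': array([0.5282, 0.297 , 0.1642]), 'eef_rot': array([179.9789,  -0.    ,  85.5896]), 'contact_force': array([-0.1336,  0.2772,  0.0495]), 'opening': 0.31460552984794465}
wrist [('hook', []), ('red_cup', []), ('yellow_cup', [])]
[174.8727 494.1881]
[382.2834 495.0083]
[-32.711  493.3512]
```

View pics/wrist_11.png

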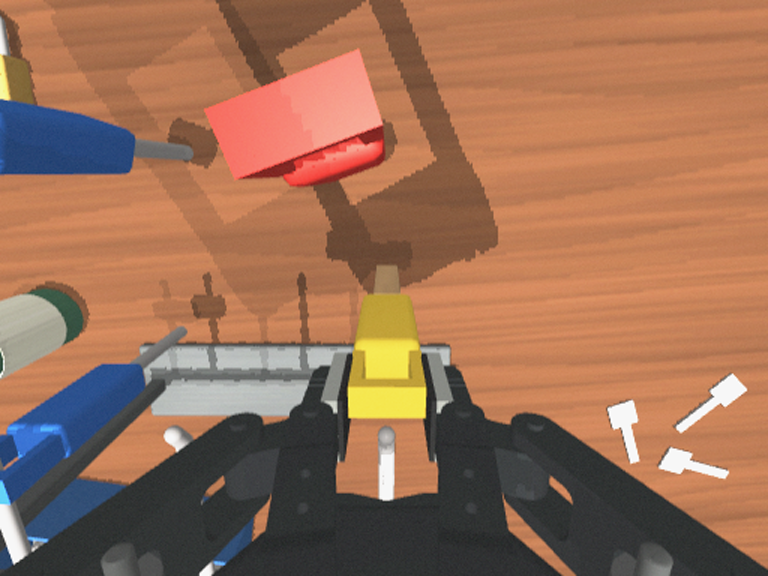

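Brush free. Up and over to the yellow cup.

send_rows(plan=[[[0,0,0],[0,0,0.8],0],[[0,0,0],[0,0,1.7],0],[[0,0,0],[0,0,2.6],0],[[0,0,0],[0,0,3.5],0],[[0,0,0],[0,0,4.1],0],[[0,0,0],[-0.1,-0.7,4.1],0],[[0,0,0.4],[-0.1,-1.6,4.1],0],[[0,0,0.8],[-0.1,-2.5,4.1],0],[[0,0,1.2],[-0.05,-3.4,4.1],0],[[0,0,1.6],[0,-4.3,4.1],0],[[0,0,2.0],[0.05,-5.2,4.1],0],[[0,0,2.4],[0.1,-6.1,4.1],0]])

```text
clock: 22.9
position: [0.5338, -0.0098, 0.369]
eef_rot: [180.0, 0.0, 109.7]
contact_force: [-0.2, -0.8, -0.1]
opening: 0.318
```

send_rows(plan=[[[0,0,0.4],[0.01,-1.0,0],0],[[0,0,0.73],[0.02,-1.9,0],0],[[0,0,0.73],[0.03,-2.8,0],0],[[0,0,0.73],[0.04,-3.6,0],0],[[0,0,0.73],[0.04,-3.99,0],0],[[0,0,0.73],[0.04,-3.99,0],0],[[0,0,0.73],[0.04,-3.99,-0.8],0],[[0,0,0.73],[0.04,-3.99,-1.6],0],[[0,0,0.73],[0.04,-3.99,-2.4],0],[[0,0,0.73],[0.04,-3.99,-2.8],0],[[0,0,0.73],[0.04,-3.99,-2.8],0],[[0,0,0.73],[0.04,-3.99,-2.8],0]])

```text
clock: 24.4
position: [0.5365, -0.2071, 0.2302]
eef_rot: [179.9, 0.1, 116.9]
contact_force: [0.8, 0.1, -0.7]
opening: 0.313
```

```bash
python3 d.py 12
```

```text
0.5365501036455536 -0.20773745514092945 0.23044029546410216
red wrist [383.8938 152.7287] scene crop [147.326 256.541]
yel wrist [383.9174 266.4936] scene crop [276.0446 353.177 ]
tip wrist [384.2321 276.4691] scene crop [268.6405 300.7944]
eyetop wrist [381.3281 404.9532] scene crop [201.8558 -69.9611]
```

View pics/s12.png

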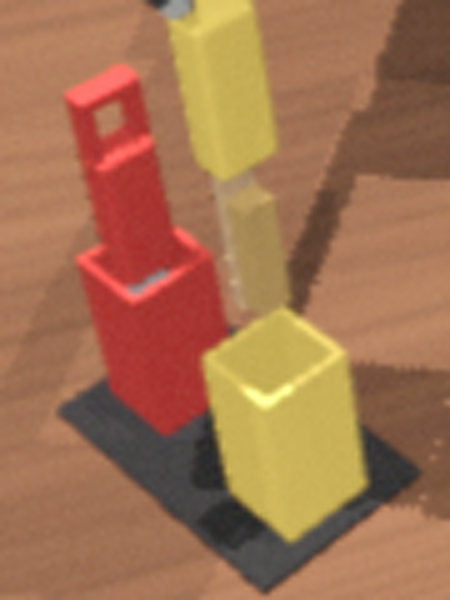

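View pics/w12.png

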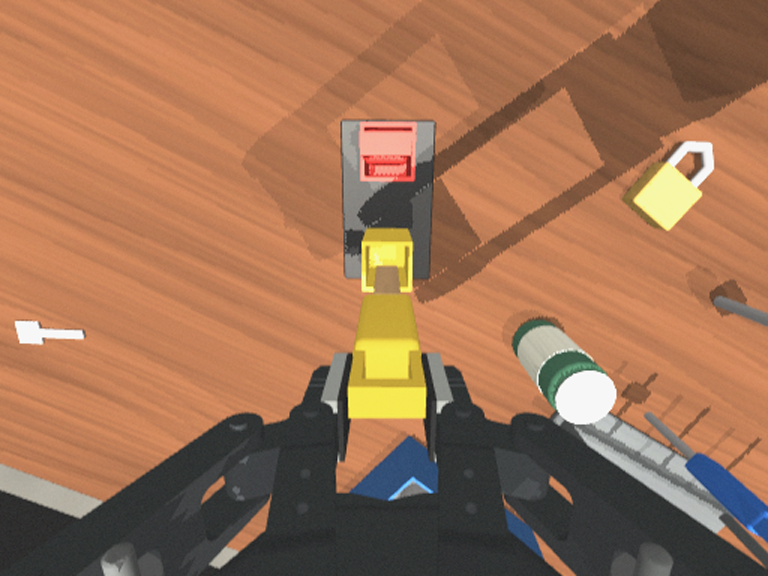

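```bash
cat > e.py <<'E'
from h import *
np.set_printoptions(precision=4,suppress=True)
w=snapshot("wrist");c=(225,140,295,285)
save(w,"w12c.png",c,4)
x,y,z=arm.state()["position"];u=np.array([-.892,-.452,0])
q=lambda X:(proj(w,X)-c[:2])*4+1.5
Y=np.array([.536,-.2085,.088])
print("rim inner red side",q(Y+.018*u),"other",q(Y-.018*u),"outer",q(Y+.021*u),q(Y-.021*u))
T=np.array([x,y,z-.1125]);print("tip ±9",q(T+.009*u),q(T),q(T-.009*u)); E_=np.array([x,y,z+.063]);print("eye ±6",q(E_+.006*u),q(E_-.006*u));Hb=np.array([x,y,z-.0375]);print("handle bottom +10",q(Hb+.01*u))
E
python3 e.py
```

```text
rim inner red side [127.5723  95.5166] other [127.6871 207.8551] outer [127.5624  85.819 ] [127.6964 216.893 ]
tip ±9 [128.7651 147.6861] [128.7864 178.4061] [128.8073 208.5853]
eye ±6 [123.0972 478.7938] [123.3067 560.0577]
handle bottom +10 [127.3338 220.5698]
```

View pics/w12c.png

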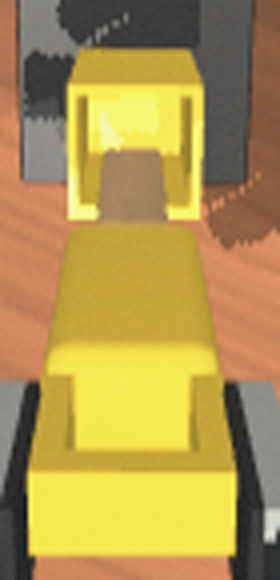

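View pics/t12.png

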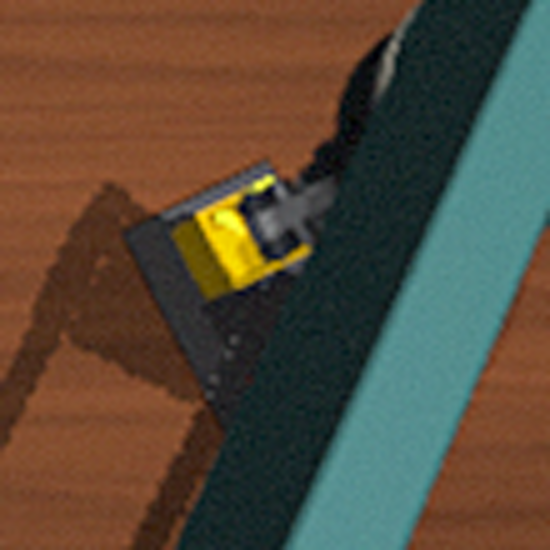

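Predictions and picture agree (rim edges at crop rows 82/218 vs 86/217, tip front edge 150 vs 148). Lower.

send_rows(plan=[[[0,0,0],[0,0,-0.4],0],[[0,0,0],[0,0,-0.8],0],[[0,0,0],[0,0,-1.2],0],[[0,0,0],[0,0,-1.6],0],[[0,0,0],[0,0,-1.85],0],[[0,0,0],[0,0,-2.0],0],[[0,0,0],[0,0,-2.0],0]])

```text
clock: 25.48
position: [0.5356, -0.2076, 0.1289]
eef_rot: [-180.0, -0.0, 116.9]
contact_force: [-0.3, -0.6, -1.4]
opening: 0.315
```

```bash
python3 d.py 13
```

```text
0.5361697964384111 -0.2079081892343609 0.12971593747252405
red wrist [382.4922 146.1961] scene crop [147.326 256.541]
yel wrist [382.8286 307.1424] scene crop [276.0446 353.177 ]
tip wrist [384.1267 277.6664] scene crop [298.328  468.2891]
eyetop wrist [381.8267 407.3032] scene crop [242.0609 156.3358]
```

View pics/s13.png

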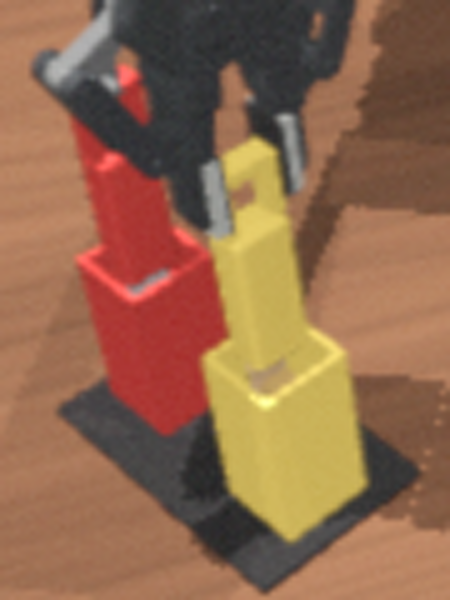

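View pics/w13.png

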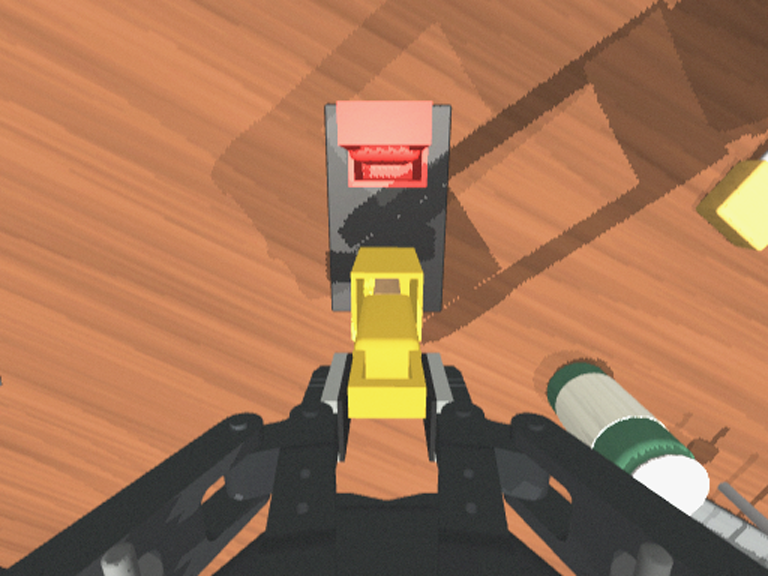

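send_rows(plan=[[[0,0,0],[0,0,-0.05],0],[[0,0,0],[0,0,-0.1],0],[[0,0,0],[0,0,-0.13],0],[[0,0,0],[0,0,-0.13],0]])

```text
clock: 26.12
position: [0.5354, -0.2075, 0.1222]
eef_rot: [-180.0, -0.0, 116.9]
contact_force: [0.2, -0.2, -0.8]
opening: 0.315
```

send_rows(plan=[[[0,0,0],[0,0,-0.03],0],[[0,0,0],[0,0,-0.03],0]])

```text
clock: 26.38
position: [0.5356, -0.2076, 0.1209]
eef_rot: [-180.0, 0.0, 116.9]
contact_force: [-0.9, -0.2, -1.1]
opening: 0.316
```

send_rows(plan=[[[0,0,0],[0,0,-0.03],0],[[0,0,0],[0,0,-0.03],0]])

```text
clock: 26.62
position: [0.5363, -0.2077, 0.1207]
eef_rot: [179.9, 0.1, 116.9]
contact_force: [-0.3, 2.1, 7.4]
opening: 0.316
```

Contact at 0.1207. Release gently, then rise.

send_rows(plan=[[[0,0,0],[0,0,0.01],0.3],[[0,0,0],[0,0,0.01],0.36],[[0,0,0],[0,0,0.01],0.42],[[0,0,0],[0,0,0.01],0.5],[[0,0,0],[0,0,0.01],0.55],[[0,0,0],[0,0,0.01],0.55]])

```text
clock: 27.38
position: [0.5356, -0.2076, 0.1199]
eef_rot: [-180.0, 0.0, 116.9]
contact_force: [0.1, -0.5, -0.5]
opening: 0.555
```

send_rows(plan=[[[0,0,0],[0,0,0.4],0.55],[[0,0,0],[0,0,1.0],0.55],[[0,0,0],[0,0,1.9],0.6],[[0,0,0],[0,0,2.8],0.6],[[0,0,0],[0,0,3.6],0.6],[[0,0,0],[-0.2,0.8,3.6],0.6],[[0,0,0],[-0.4,1.7,3.6],0.6],[[0,0,0],[-0.6,2.6,3.6],0.6],[[0,0,0],[-0.8,3.4,3.6],0.6],[[0,0,0],[-0.8,3.4,3.6],0.6],[[0,0,0],[-0.8,3.4,3.6],0.6]])

```text
clock: 28.75
position: [0.4958, -0.0379, 0.3001]
eef_rot: [180.0, 0.1, 116.9]
contact_force: [0.4, -0.5, 0.1]
opening: 0.603
```

```bash
python3 d.py 14; python3 w.py 14 scene top
```

```text
0.4959421400420353 -0.038576565892834674 0.29986800543008924
red wrist [197.1536 109.2464] scene crop [147.326 256.541]
yel wrist [210.0849 209.8993] scene crop [276.0446 353.177 ]
tip wrist [384.1997 276.5238] scene crop [623.536   18.4082]
eyetop wrist [381.4516 404.1192] scene crop [ 617.2139 -377.6517]
{'clock': 28.9, 'joint_pos': array([ -12.39  ,    7.0082,   89.5059,   -0.0233,   83.4809, -129.1819]), 'position': array([ 0.4959, -0.0386,  0.2999]), 'eef_rot': array([-179.9892,    0.0211,  116.7946]), 'contact_force': array([0.0543, 0.2968, 0.2155]), 'opening': 0.6015252568542684}
scene [('hook', [(0.64, [374.4, 159.5]), (0.54, [358.6, 227.1])]), ('red_cup', [(0.87, [163.9, 247.8]), (0.25, [189.2, 264.5])]), ('yellow_cup', [(0.91, [190.1, 266.6])])]
top [('hook', [(0.79, [160.9, 155.6])]), ('red_cup', [(0.59, [183.8, 165.3])]), ('yellow_cup', [])]
```

View pics/s14.png

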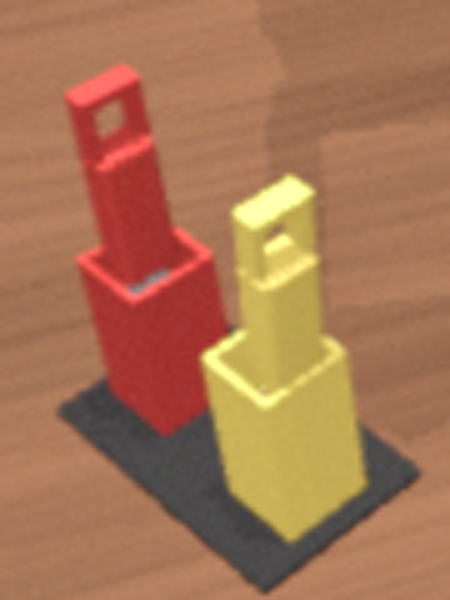

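View pics/scene_14.png

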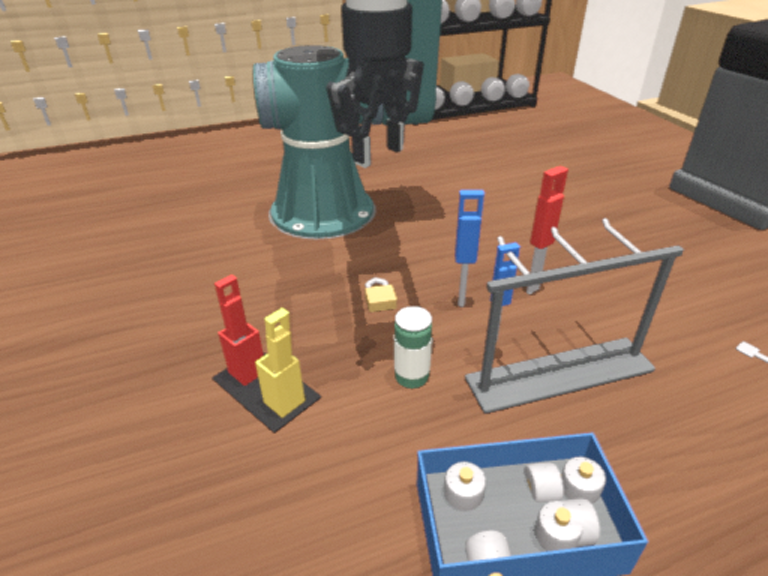

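View pics/t14.png

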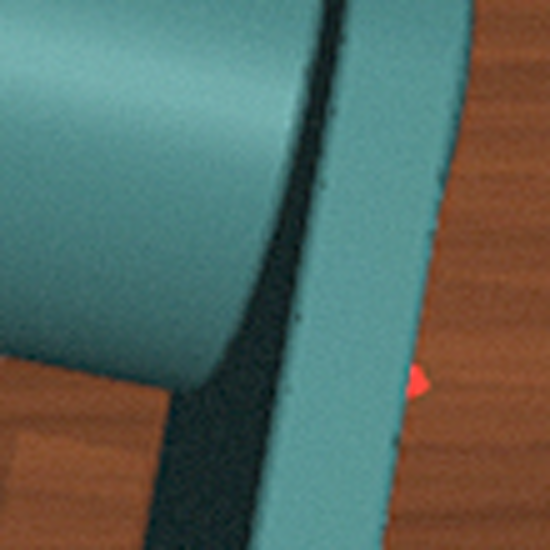

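```bash
cat > f.py <<'E'
from h import *
np.set_printoptions(precision=4,suppress=True)
s=snapshot("scene");w=snapshot("wrist");save(w,"w15.png",(90,20,200,200),4);c=(130,170)
for n,X in (("file",(.4563,-.2488)),("brush",(.536,-.2085))):
    print(n,(proj(s,(*X,.183))-c)*5+2, ((proj(w,(*X,.183))-(90,20))*4))
print(onz(s,(np.array((104,85))-2)/5+c,.183),onz(s,(np.array((274,190))-2)/5+c,.183))
E
python3 f.py
```

```text
file [107.3411  83.355 ] [ -6.4793 155.7792]
brush [243.9972 176.1997] [ 54.3267 511.5627]
[ 0.4569 -0.2502  0.183 ] [ 0.5483 -0.1995  0.183 ]
```

View pics/w15.png

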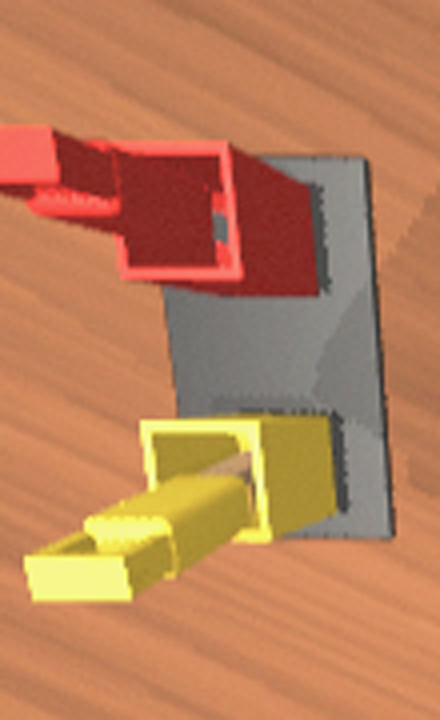

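```bash
python3 -c "
from h import *
s=snapshot('scene');print([landmark_of(s,k)[:1] for k in('can','padlock')]);print(arm.sign_off(),arm.state()['clock'])"
```

```text
[[{'location': [272.5, 253.8], 'p': 0.82}], [{'location': [255.7, 202.6], 'p': 0.74}]]
the job is handed in; nothing more can be done
the job is handed in; nothing more can be done
```

I moved the small hanging file first and the brush second, each from its hook into the cup of its own colour, and handed the job in at about 29 s of the 70 s.

- **Grasp:** The pads closed mainly on the eyes rather than the handles I had aimed for. The grip measured about 27 mm on the 28 mm width, and both tools held throughout.
- **Fully in:** Each tool was lowered to light contact with the cup floor, at most 16 N, within 1 mm of the tool height worked out for a fully seated tool. I eased the fingers open only after contact.
- **Upright:** The file's top is within about 2 mm of vertical. The brush leans about 5° away from the red cup, resting against its own cup, which is about what the cup's clearance allows. I left it as it is.
- **Left alone:** The blue screwdriver still hangs on its hook. The can, the padlock and the larger standing file and screwdriver look unmoved in the last picture. The network put the can and padlock about 4 pixels from their first readings, which I took as its usual scatter.
- **Arm:** It ended clear of everything.

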